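Sort the loose bits into the organiser's bins and put its lid on

TASK

Put the loose bits away in the grey organiser case: the two red-and-white batteries lying in the yellow bin, one on each side of its partition so that their ends cannot touch, the black-and-white marker lying in the green bin, and the black glass-cabinet lock lying in the red bin. Then put the lid on the case so that it sits fully home all round, which it only does when everything lies down below the rim, and let go.

Things in the scene. Friction and masses are not known exactly. Their poses are not given: they have to be found in the camera images.
- battery_a_center (a point): One of two alike AA batteries, red with a white end, a lying cylinder 16 mm across and 50 mm long, 23 g. The point is its centre, 8 mm above what it lies on; y runs along the battery. It can roll.
- battery_b_center (a point): The other battery, just like the first (either may go into either half of the yellow bin).
- marker_black_center (a point): Marker pen with white barrel and black cap, lying, 135 mm long and 16 mm across, 15 g. The point is its centre, 8 mm above what it lies on; y runs along the pen, z up.
- glass_lock_center (a point): Black lock for sliding glass panes, lying flat, 60 g: body 28 wide (x), 54 long (y), 18 mm high; at its +y end a round knob 22 mm across, at its -y end a thin steel strip 10 mm wide. The point is the centre of the black body, 9 mm above what it lies on (grasp it there, across x); the lock reaches 39 mm from it towards +y (knob) and 85 mm towards -y (strip).
- yellow_bin_floor (a point): Yellow inset bin, 78 x 160 x 22 mm, open on top, inside 74 (x) x 156 (y) x 20 mm deep, a pull tab rising 4.5 mm over the middle of each end wall; fixed in the case, in any of its three places. The point: middle of the inner floor; x across the bin, y along it, z up. Its partition, 2 mm thick and 17 mm high, stands across it at y = 0: two halves of 74 x 77 mm.
- green_bin_floor (a point): Green inset bin, 78 x 160 x 22 mm, open on top, inside 74 (x) x 156 (y) x 20 mm deep, a pull tab rising 4.5 mm over the middle of each end wall; fixed in the case, in any of its three places. The point: middle of the inner floor; x across the bin, y along it, z up.
- red_bin_floor (a point): Red inset bin, 78 x 160 x 22 mm, open on top, inside 74 (x) x 156 (y) x 20 mm deep, a pull tab rising 4.5 mm over the middle of each end wall; fixed in the case, in any of its three places. The point: middle of the inner floor; x across the bin, y along it, z up.
- case: Grey open organiser case, 243 (x) by 168 (y) by 35 mm high, walls 3 mm, fixed to the bench. It holds the three coloured bins side by side along its x, 79 mm apart, their floors 5 mm above its underside and their rims 10 mm below its own. Origin: centre of its underside, z up. With the lid home, 30 mm are free between the bins' floors and the lid.
- lid_grip (a point): Case lid, loose, 220 g, lying handle up: clear panel in a white frame, 247 (x) x 172 (y) mm; tapered lip 6 mm deep beneath, enters the case with 3 mm play a side. The point: centre of the black handle bar (96 along x, 16 wide, 14 high, gap below), 36 mm above the lip's lower edge. With the lid home it is over the case's centre, 65 mm above its underside, lid x along case x, either way round.

How it is judged:
By the outcome, as a careful person would: the job done as asked, in the order asked, and still so for the second after the job is handed in, with the robot touching nothing.
It also fails if it takes over 118 s, if anything falls off the work surface, if the arm or the gripper's body presses on something with over 40 N, if the wrist force passes 120 N, or if a joint passes its speed limit or range.

ROBOT

A 6-joint arm with a two-finger parallel gripper is mounted at the origin on a cart in front of the work surface, level with it; the furniture and walls round the work are solid. World frame = base frame: x ahead of the robot, y to its left, z up, the work surface at z = 0. Lengths are in mm, angles in rad, forces in N, time in s.
With the tool pointing down it reaches from about 275 to 1000 mm from the base axis. Payload 8.4 kg.
Tool frame: the origin (TCP) lies between the finger pads; the fingertips stand r.tips_ahead ahead of it and the grasp point (between the pads) lies 6 mm ahead of it (r.tips_ahead is the distance from the TCP to the fingertips, in mm); z points along the fingers, y is the line along which they close (so a half turn about z gives the same grasp; the last joint's range is limited). The gripper opens to 85 mm and grips with 20 to 120 N. Pads are 22 mm wide; open, the fingers measure 114 mm over their backs; the gripper's body (76 mm by 85 mm) begins 54 mm behind the grasp point. The pads swing forward as they close: fully open they stand 13 mm farther back than shut.
Start: joints at [-1.16, 0.353, 1.633, -0, 1.155, -0.002], TCP at [250.734, -572.504, 256.281] pointing down, gripper open.
Joint ranges: [-2.63, 2.63], [-0.92, 2.1], [0.06, 2.66], [-1.3, 4.44], [0, 2.69], [-3.02, 3.02]. Speed limits (rad/s): [2.22, 2.22, 2.79, 3.14, 3.14, 3.14].

INTERFACE

Orientations are given as [roll, pitch, yaw] about the fixed x, y, z axes, in that order (R = Rz(yaw) Ry(pitch) Rx(roll)).
In Python, from rig import r gives the robot as it stands.
- The arm moves only by the tool carry_out, never from a script. Its arguments are lists of equal length, an entry for each row: "delta_pos": the shift along the tool's x, y, z in m, a list of three; "rot": the turn, a rotation vector about the tool's x, y, z in degrees, a list of three. A call has 1 to 8 rows; each row is the pose to reach, as a shift and turn from the pose commanded when the call began, along the tool's axes at that moment; what a row does not reach only later rows make up. A row lasts 1/8 s, in which the tool goes at most 62.5 mm and 10.7 degrees, less where a joint would pass 70% of its speed; a pose out of reach is approached as far as the arm can. A call with a gripper value outside its range is refused whole. "claw" is the finger opening in m, from 0 to 0.0854, set as the call begins (left out, the last holds). The fingers move at their own pace and stop on an object; "grip_force" is the grip in N (left out, the last holds). Time passes only in rows, so rows that repeat a pose let the fingers close. It gives the time, the measured TCP pose, the force, the opening and the grip force at its end, in the units of the state.
- r.sense(): the state, without advancing time (a new reading comes with each control period).
- r.grab_frame(name): name is "scene" or "top" or "wrist"; returns the picture (384x512x3 uint8, blue, green, red); there is no depth.
- r.camera_info(name): a dict with "fx", "fy", "cx", "cy" (pixels), "pose" (4x4, takes a point from camera to world coordinates); the wrist camera has in their place "hand_eye" (4x4, takes a point from camera to tool coordinates, whose origin is the TCP and whose axes are the flange's). Camera axes: x right, y down, z forward; pixel columns grow to the right and rows downward; lengths in mm; the calibration is good to about 2 mm. A picture is of the moment at which its call begins: read the wrist's pose just before it. camera_info takes no time and is no camera call.
- r.sign_off(): hands the job in; it is judged then, once.
Trained networks look in the newest picture that a camera, given by its name, has taken for a name from the list of things; names that differ only in an ending like _2 or _b are one class to them, and where a whole thing is asked for, a point or a joint stands for the part that bears it (a point fixed in the world has none). Each returns a list of dicts, best first, with "p" (0 to 1); they miss things now and then, are a little off and sometimes report something else, mostly with a low value. They report only what shows in the picture. A call takes as long as a camera call.
- r.recognise(thing, camera): "box" ([left, top, right, bottom] in pixels, round what is visible of it).
- r.cut_out(thing, camera): "mask" (384x512 bool, what is visible of it) and "box" ([left, top, right, bottom] in pixels, round what is visible of it).
The state is a dict: "clock": time; "qpos": joint angles; "qvel": joint speeds; "joint_efforts": joint torques, N m; "eef_pos": TCP position; "tcp_rot": TCP orientation; "contact_force": force on the tool from outside, world axes, zero at the start; "wrist_torque": the same for the moment, N m; "opening": opening from 0.0 (shut) to 1.0 (fully open); "grasp_force": force on a finger pad.
Only numpy, scipy, OpenCV 4.12 (cv2) and the standard library are available. Lean on these libraries where they do the work, as an engineer would, in place of code of your own. Each camera call takes 0.05 s, during which the arm holds its last target. There are 200 camera calls.

## Working session

There is one attempt and no reset: what is moved stays moved. The work goes in short steps, Python scripts to look and compute and a tool call to move; the robot and the scene stay as the last step left them, time stands still between calls to the robot, and variables do not carry over. Pictures are saved under pics/ and viewed, at most 14 in all, crops included, and the job is handed in when it is done.

Besides the shell and the picture viewer there is one more tool, called after "Request:" by a JSON object that holds its "method" and its "body", one argument or row to a line. carry_out: Moves the arm, as the interface text tells. Its arguments: {"type":"object","properties":{"delta_pos":{"type":"array","items":{"type":"array","items":{"type":"number"}}},"rot":{"type":"array","items":{"type":"array","items":{"type":"number"}}},"claw":{"type":"number"},"grip_force":{"type":"number"}},"required":["delta_pos","rot"]}

```bash
ls; mkdir -p pics
python3 - <<'E'
from rig import r
import cv2
s=r.sense();print(s)
print(r.tips_ahead)
for n in("scene","top","wrist"):
    cv2.imwrite(f"pics/{n}0.png",r.grab_frame(n)); print(n,r.camera_info(n))
E
```

```text
pics
{'clock': 0.0, 'qpos': array([-1.16040589e+00,  3.53688813e-01,  1.63411872e+00,  6.95240196e-06,
        1.15518947e+00, -2.40131705e-03]), 'qvel': array([ 1.68881540e-03, -8.94788362e-06, -9.11770211e-04,  1.56555371e-03,
       -1.93441763e-04, -9.03314337e-05]), 'joint_efforts': array([ 1.26972409e-03, -6.05249476e+01, -3.42062151e+01,  1.07254036e-04,
        9.26909270e-03,  4.35313439e-05]), 'eef_pos': array([ 250.55929484, -572.10721147,  255.54285112]), 'tcp_rot': array([-3.14018833e+00, -9.72885856e-06,  4.12788937e-01]), 'contact_force': array([ 1.01417451, -0.01903886,  0.64865689]), 'wrist_torque': array([ 0.00728999, -0.00066841, -0.03076074]), 'grasp_force': 0.0, 'opening': 0.9983872115563416}
25.0
scene {'fx': 450.13248122812894, 'fy': 450.13248122812894, 'cx': 252.62185790071652, 'cy': 199.77887494211922, 'pose': array([[ 6.59692305e-01, -4.30787862e-01,  6.15814810e-01,
        -4.59041736e+02],
       [-7.51534763e-01, -3.79504559e-01,  5.39603363e-01,
        -8.39311294e+02],
       [ 1.24994875e-03, -8.18778424e-01, -5.74108291e-01,
         9.77169895e+02]
[... 307 characters left out ...]
28e-01, -1.02356102e-02,  6.92607967e-03,
         1.99766103e+00],
       [-4.52632060e-03, -2.18177224e-01, -9.75898669e-01,
         1.06358738e+03],
       [ 0.00000000e+00,  0.00000000e+00,  0.00000000e+00,
         1.00000000e+00]])}
wrist {'fx': 265.8913208660766, 'fy': 265.8913208660766, 'cx': 256.324724231257, 'cy': 191.73935010083926, 'hand_eye': array([[ 1.58617472e-03, -9.50526151e-01, -3.10640500e-01,
         7.99009203e+01],
       [ 9.99998584e-01,  1.33293239e-03,  1.02750729e-03,
        -8.89933926e-01],
       [-5.62609768e-04, -3.10641690e-01,  9.50526919e-01,
        -1.17596896e+02],
       [ 0.00000000e+00,  0.00000000e+00,  0.00000000e+00,
         1.00000000e+00]])}
```

View pics/top0.png

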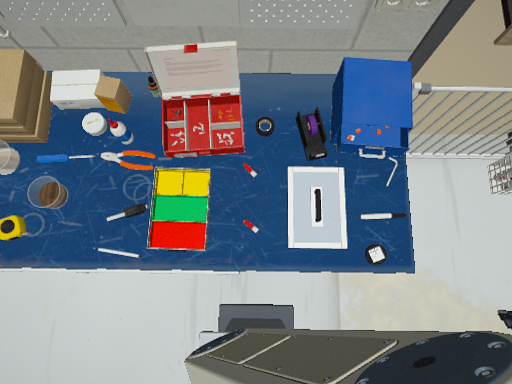

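View pics/scene0.png

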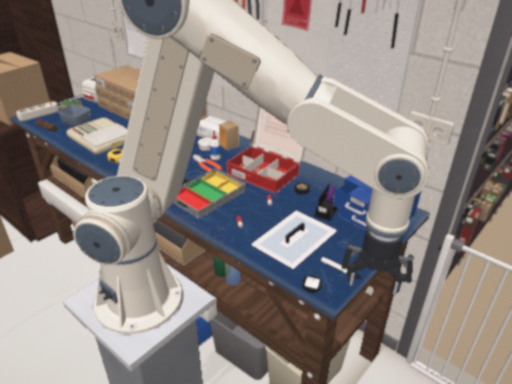

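Top view: case at about (180,208) with yellow bin far, green in the middle and red near. The lid is at (317,207), batteries at (250,170) and (251,227), marker probably (383,216) and lock probably (128,212). Next I'll run the networks.

```bash
cat > h.py <<'E'
from rig import r
import cv2, numpy as np
from scipy.spatial.transform import Rotation as R
def campose(n, st=None):
    c=r.camera_info(n)
    if n!="wrist": return c,np.array(c["pose"])
    st=st or r.sense()
    T=np.eye(4);T[:3,:3]=R.from_euler("xyz",st["tcp_rot"]).as_matrix();T[:3,3]=st["eef_pos"]
    return c,T@np.array(c["hand_eye"])
def back(px,z,n,st=None):
    c,P=campose(n,st);px=np.atleast_2d(px).astype(float)
    d=np.c_[(px[:,0]-c["cx"])/c["fx"],(px[:,1]-c["cy"])/c["fy"],np.ones(len(px))]@P[:3,:3].T
    return P[:3,3]+d*((z-P[2,3])/d[:,2])[:,None]
def proj(pt,n,st=None):
    c,P=campose(n,st);q=(np.atleast_2d(pt)-P[:3,3])@P[:3,:3]
    return np.c_[q[:,0]/q[:,2]*c["fx"]+c["cx"],q[:,1]/q[:,2]*c["fy"]+c["cy"]]
def rect(mask,z,n,st=None):
    "world min-area rectangle of a mask at height z: centre, long, short, angle of long axis (deg)"
    v,u=np.nonzero(mask);w=back(np.c_[u,v],z,n,st)[:,:2]
    (cx,cy),(a,b),t=cv2.minAreaRect(w.astype(np.float32))
    if a<b:a,b,t=b,a,t+90
    return [round(float(x),1) for x in (cx,cy,a,b,(t+90)%180-90)]
def see(thing,n,z,st=None,k=2):
    for o in r.cut_out(thing,n)[:k]:
        print(thing,n,round(o["p"],2),[round(float(x)) for x in o["box"]],rect(o["mask"],z,n,st))
E
python3 - <<'E'
from h import *
r.grab_frame("top")
for t,z in [("battery_a_center",8),("marker_black_center",8),("glass_lock_center",10),("yellow_bin_floor",27),("green_bin_floor",27),("red_bin_floor",27),("case",35),("lid_grip",14)]: see(t,"top",z)
im=r.grab_frame("top")
a=cv2.resize(im[140:260,90:250],None,fx=4,fy=4,interpolation=cv2.INTER_CUBIC)
b=cv2.resize(im[150:270,240:420],None,fx=4,fy=4,interpolation=cv2.INTER_CUBIC)
cv2.imwrite("pics/a.png",a);cv2.imwrite("pics/b.png",b)
E
```

```text
marker_black_center top 0.63 [363, 214, 404, 219] [485.1, -372.0, 128.5, 21.1, -89.4]
glass_lock_center top 0.53 [107, 204, 149, 221] [484.3, 390.8, 120.2, 30.4, -70.3]
yellow_bin_floor top 0.8 [156, 166, 206, 197] [576.3, 228.9, 160.3, 79.2, 87.9]
green_bin_floor top 0.79 [156, 194, 212, 223] [497.6, 231.0, 160.3, 79.6, 88.4]
red_bin_floor top 0.72 [150, 224, 206, 253] [419.1, 233.4, 161.1, 77.5, 88.5]
case top 0.88 [146, 166, 210, 250] [496.6, 227.7, 250.8, 173.9, -1.5]
lid_grip top 0.78 [287, 166, 350, 249] [508.1, -175.1, 248.3, 175.4, -0.5]
lid_grip top 0.25 [108, 204, 149, 223] [484.6, 388.1, 116.9, 27.3, -70.3]
```

View pics/a.png

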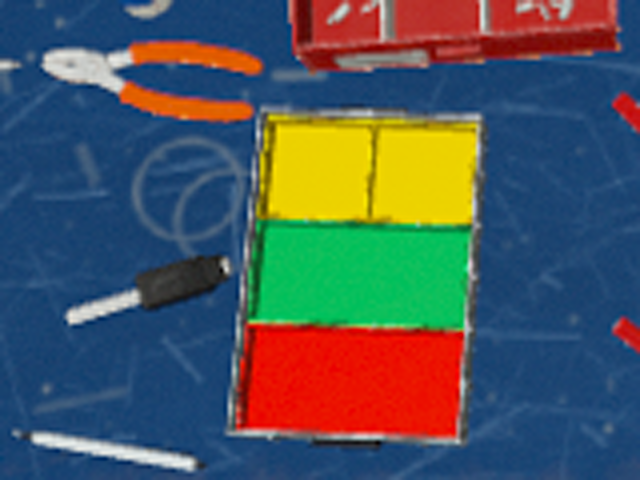

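View pics/b.png

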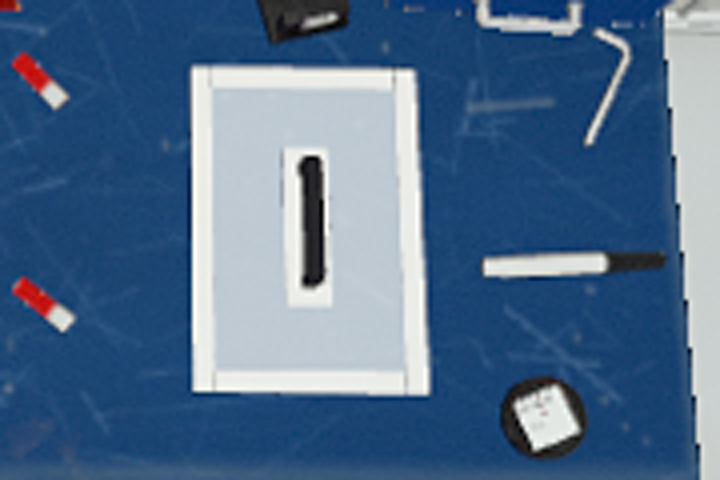

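The crops confirm it: the lock lies left of the case with its knob towards the case, the marker's cap points to -y, and both batteries lie diagonally. I'll add a move planner, locate the batteries by colour, and go over the marker.

```bash
cat >> h.py <<'E'
def plan(x,y,z,yaw):
    "shift (m) and rotation vector (deg) in tool axes from the measured pose; yaw in deg"
    s=r.sense();A=R.from_euler("xyz",s["tcp_rot"]);B=R.from_euler("xyz",[np.pi,0,np.radians(yaw)])
    d=A.inv().apply(np.array([x,y,z])-s["eef_pos"])/1000;v=np.degrees((A.inv()*B).as_rotvec())
    print("t",round(s["clock"],2),"at",s["eef_pos"].round(1),"yaw",round(np.degrees(s["tcp_rot"][2]),1),"-> d",d.round(4),"rot",v.round(2))
def blob(im,lo,hi,z,n,st=None,amin=15):
    m=cv2.inRange(cv2.cvtColor(im,cv2.COLOR_BGR2HSV),np.array(lo),np.array(hi))
    k,l,s,c=cv2.connectedComponentsWithStats(m)
    return [(s[i,:5].tolist(),rect(l==i,z,n,st)) for i in range(1,k) if s[i,4]>=amin]
E
python3 - <<'E'
from h import *
im=r.grab_frame("top")[:,240:265]
m=cv2.imread("pics/top0.png")
f=np.zeros_like(m);f[155:245,238:270]=m[155:245,238:270]
for nm,lo,hi in(("redA",(0,120,100),(8,255,255)),("redB",(172,120,100),(180,255,255)),("white",(0,0,140),(180,70,255))):
    for b in blob(f,lo,hi,8,"top",amin=8): print(nm,b)
plan(485,-372,180,90)
E
```

```text
redA ([244, 164, 8, 8, 29], [629.8, 32.5, 26.9, 8.9, 44.6])
redA ([244, 220, 10, 9, 31], [455.5, 26.6, 28.3, 9.7, 51.9])
redB ([243, 165, 7, 8, 10], [626.1, 37.8, 29.0, 4.3, 35.3])
redB ([243, 220, 8, 9, 14], [453.0, 33.1, 28.2, 8.2, 32.7])
white ([250, 171, 7, 6, 26], [611.6, 14.5, 15.7, 13.2, 44.6])
white ([252, 226, 7, 7, 29], [440.7, 8.2, 16.4, 14.0, 56.9])
t 0.7 at [ 250.7 -572.5  256.3] yaw 23.6 -> d [ 0.295  -0.0897  0.0763] rot [  0.     0.   -66.35]
```

Request:
{"method": "carry_out", "body": {
  "delta_pos": [
    [0.295,-0.0897,0.0763],
    [0.295,-0.0897,0.0763],
    [0.295,-0.0897,0.0763],
    [0.295,-0.0897,0.0763],
    [0.295,-0.0897,0.0763],
    [0.295,-0.0897,0.0763],
    [0.295,-0.0897,0.0763],
    [0.295,-0.0897,0.0763]
  ],
  "rot": [
    [0,0,-66.35],
    [0,0,-66.35],
    [0,0,-66.35],
    [0,0,-66.35],
    [0,0,-66.35],
    [0,0,-66.35],
    [0,0,-66.35],
    [0,0,-66.35]
  ],
  "claw": 0.04,
  "grip_force": 25
}}

```text
clock: 1.7
eef_pos: [484.6, -372.5, 180.2]
tcp_rot: [3.141, 0.0, 1.567]
contact_force: [0.3, 0.4, -0.6]
opening: 0.467
grasp_force: 0.0
```

Run:
```python
from h import *
st=r.sense();im=r.grab_frame("wrist");cv2.imwrite("pics/w1.png",im)
see("marker_black_center","wrist",8,st)
see("lid_grip","wrist",30,st)
print(r.tips_ahead,r.sense()["opening"]);plan(485,-372,50,90)
print("tip px",proj(st["eef_pos"]-[0,0,25],"wrist",st))
```

```text
marker_black_center wrist 0.7 [249, 120, 266, 236] [485.8, -373.1, 135.8, 15.5, -87.1]
lid_grip wrist 0.85 [150, 0, 421, 72] [509.9, -235.9, 228.5, 58.3, -0.1]
25.0 0.4682443089565251
t 1.85 at [ 484.4 -372.8  180.3] yaw 89.8 -> d [0.0008 0.0005 0.1303] rot [ 0.02  0.02 -0.2 ]
tip px [[256.47917816 245.141654  ]]
```

View pics/w1.png

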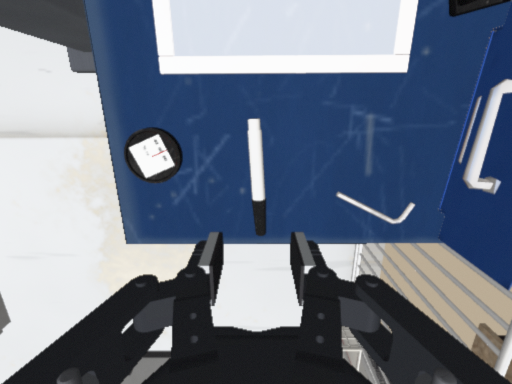

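Wrist view: the marker runs from (253,120) to (260,235), and the fingertips are near row 233. The measured length of 136 mm and width of 15.5 mm match the marker. I'll descend and grip it.

Request:
{"method": "carry_out", "body": {
  "delta_pos": [
    [0,0.0015,0.06],
    [0,0.0015,0.11],
    [0,0.0015,0.14],
    [0,0.0015,0.15],
    [0,0.0015,0.152],
    [0,0.0015,0.152]
  ],
  "rot": [
    [0,0,-3],
    [0,0,-3],
    [0,0,-3],
    [0,0,-3],
    [0,0,-3],
    [0,0,-3]
  ]
}}

```text
clock: 2.6
eef_pos: [487.1, -372.7, 29.3]
tcp_rot: [3.14, 0.001, 1.623]
contact_force: [-0.8, -0.4, 0.2]
opening: 0.464
grasp_force: 0.0
```

Request:
{"method": "carry_out", "body": {
  "delta_pos": [
    [0,0,0],
    [0,0,0],
    [0,0,0],
    [0,0,0]
  ],
  "rot": [
    [0,0,0],
    [0,0,0],
    [0,0,0],
    [0,0,0]
  ],
  "claw": 0,
  "grip_force": 25
}}

```text
clock: 3.1
eef_pos: [487.0, -372.5, 29.2]
tcp_rot: [3.14, 0.001, 1.623]
contact_force: [-1.3, 0.6, 6.7]
opening: 0.167
grasp_force: 24.4
```

Request:
{"method": "carry_out", "body": {
  "delta_pos": [
    [0,0,-0.04],
    [0,0,-0.09],
    [0.01,0,-0.14],
    [0.05,0.003,-0.17],
    [0.1,0.006,-0.17],
    [0.155,0.01,-0.17],
    [0.21,0.014,-0.17],
    [0.265,0.018,-0.17]
  ],
  "rot": [
    [0,0,0],
    [0,0,0],
    [0,0,0],
    [0,0,0],
    [0,0,0],
    [0,0,0],
    [0,0,0],
    [0,0,0]
  ]
}}

```text
clock: 4.1
eef_pos: [490.5, -104.8, 198.7]
tcp_rot: [3.14, 0.0, 1.623]
contact_force: [1.2, 0.8, 0.2]
opening: 0.169
grasp_force: 24.7
```

Request:
{"method": "carry_out", "body": {
  "delta_pos": [
    [0.055,0.004,0],
    [0.11,0.008,0],
    [0.165,0.012,0],
    [0.22,0.016,0],
    [0.27,0.02,0],
    [0.31,0.022,0],
    [0.33,0.022,0],
    [0.335,0.022,0]
  ],
  "rot": [
    [0,0,0],
    [0,0,0],
    [0,0,0],
    [0,0,0],
    [0,0,3],
    [0,0,3],
    [0,0,3],
    [0,0,3]
  ]
}}

```text
clock: 5.1
eef_pos: [494.8, 229.9, 198.2]
tcp_rot: [3.141, 0.0, 1.572]
contact_force: [0.2, 0.4, -0.9]
opening: 0.171
grasp_force: 24.7
```

Run:
```python
from h import *
st=r.sense();im=r.grab_frame("wrist");cv2.imwrite("pics/w2.png",im)
see("case","wrist",35,st);
for t in("yellow","green","red"): see(t+"_bin_floor","wrist",27,st,1)
see("marker_black_center","wrist",st["eef_pos"][2]-20,st)
plan(497,231,60,88.3)
```

```text
case wrist 0.63 [142, 96, 380, 250] [498.7, 231.8, 247.0, 169.5, -1.1]
yellow_bin_floor wrist 0.7 [293, 107, 372, 247] [576.5, 228.8, 160.1, 78.3, 88.6]
green_bin_floor wrist 0.67 [226, 106, 300, 237] [498.9, 233.9, 153.3, 79.3, 88.7]
red_bin_floor wrist 0.8 [149, 100, 227, 246] [421.1, 232.3, 160.0, 78.3, 88.7]
marker_black_center wrist 0.56 [245, 132, 270, 330] [494.3, 233.7, 127.5, 15.5, -89.0]
t 5.4 at [495.1 228.2 198. ] yaw 89.9 -> d [0.0029 0.0019 0.138 ] rot [-0.01  0.02  1.63]
```

View pics/w2.png

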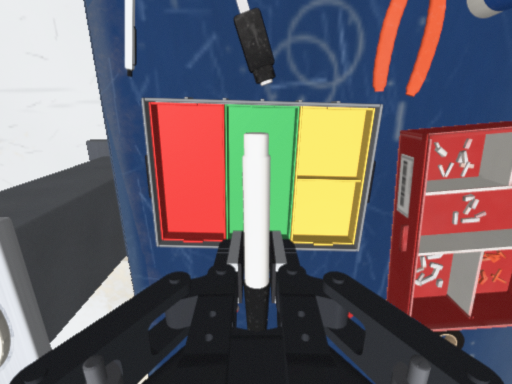

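Wrist view: the marker is held in line with the green bin (near (262,175)); the case spans (142–380, 97–250), and its centre comes out near (498.8, 230.6) at about -1.3°. I'll lower the marker into the green bin.

Request:
{"method": "carry_out", "body": {
  "delta_pos": [
    [0.0023,0.0037,0.04],
    [0.0023,0.0037,0.09],
    [0.0023,0.0037,0.125],
    [0.0023,0.0037,0.145],
    [0.0023,0.0037,0.155],
    [0.0023,0.0037,0.1615],
    [0.0023,0.0037,0.1615]
  ],
  "rot": [
    [0,0,1.2],
    [0,0,1.2],
    [0,0,1.2],
    [0,0,1.2],
    [0,0,1.2],
    [0,0,1.2],
    [0,0,1.2]
  ]
}}

```text
clock: 6.28
eef_pos: [498.9, 231.5, 36.7]
tcp_rot: [3.141, -0.0, 1.55]
contact_force: [-0.4, 0.1, 0.0]
opening: 0.17
grasp_force: 24.7
```

Request:
{"method": "carry_out", "body": {
  "delta_pos": [
    [0,0,0],
    [0,0,0],
    [0,0,0]
  ],
  "rot": [
    [0,0,0],
    [0,0,0],
    [0,0,0]
  ],
  "claw": 0.034
}}

```text
clock: 6.65
eef_pos: [498.9, 231.7, 36.9]
tcp_rot: [3.141, -0.0, 1.55]
contact_force: [0.3, 0.2, 0.1]
opening: 0.397
grasp_force: 0.0
```

Request:
{"method": "carry_out", "body": {
  "delta_pos": [
    [0,0,-0.03],
    [0,0,-0.08],
    [0,0,-0.13],
    [0,0,-0.165],
    [0,0,-0.165]
  ],
  "rot": [
    [0,0,0],
    [0,0,0],
    [0,0,0],
    [0,0,0],
    [0,0,0]
  ]
}}

```text
clock: 7.28
eef_pos: [500.3, 232.3, 204.7]
tcp_rot: [3.136, -0.003, 1.55]
contact_force: [0.4, 0.1, -0.4]
opening: 0.398
grasp_force: 0.0
```

Run:
```python
from h import *
st=r.sense();im=r.grab_frame("wrist");cv2.imwrite("pics/w3.png",im)
see("marker_black_center","wrist",13,st,1)
see("glass_lock_center","wrist",9,st,1)
for t in("yellow","red"): see(t+"_bin_floor","wrist",27,st,1)
# black lock body (incl. knob) by darkness near its place
m=(im.max(2)<60)[0:150,:];
o=r.cut_out("glass_lock_center","wrist")
if o:
    k=o[0]["mask"]; b=k&(im.max(2)<110); print("dark part",rect(b,12,"wrist",st))
plan(490,385,200,110)
```

```text
marker_black_center wrist 0.62 [252, 119, 261, 232] [499.2, 230.0, 136.2, 15.4, 89.2]
glass_lock_center wrist 0.86 [228, 1, 268, 89] [491.9, 373.6, 88.1, 29.0, -71.7]
red_bin_floor wrist 0.97 [144, 110, 223, 247] [421.2, 232.2, 159.0, 78.4, 88.7]
dark part [494.3, 366.2, 67.4, 28.8, -71.7]
t 7.58 at [498.  231.3 200.2] yaw 88.8 -> d [ 1.535e-01 -1.130e-02  1.000e-04] rot [ -0.13   0.03 -21.2 ]
```

Request:
{"method": "carry_out", "body": {
  "delta_pos": [
    [0.05,-0.002,0],
    [0.11,-0.006,0.02],
    [0.138,-0.0095,0.05],
    [0.1405,-0.0095,0.06],
    [0.1405,-0.0095,0.06]
  ],
  "rot": [
    [0,0,-8],
    [0,0,-17],
    [0,0,-19.5],
    [0,0,-19.5],
    [0,0,-19.5]
  ],
  "claw": 0.046
}}

```text
clock: 8.2
eef_pos: [491.4, 371.3, 140.1]
tcp_rot: [-3.139, 0.001, 1.89]
contact_force: [-0.7, -0.3, 0.6]
opening: 0.54
grasp_force: 0.0
```

Run:
```python
from h import *
st=r.sense();im=r.grab_frame("wrist");cv2.imwrite("pics/w4.png",im)
o=r.cut_out("glass_lock_center","wrist")
k=o[0]["mask"]; b=k&(im.max(2)<110); print(rect(k,9,"wrist",st),"dark part",rect(b,12,"wrist",st))
plan(492.4,371.9,30,108.3)
```

```text
[486.1, 390.3, 129.4, 29.4, -70.2] dark part [495.0, 365.7, 71.9, 29.0, -70.2]
t 8.3 at [492.5 371.3 141.9] yaw 108.2 -> d [6.000e-04 1.000e-04 1.119e-01] rot [-0.    0.01 -0.07]
```

Request:
{"method": "carry_out", "body": {
  "delta_pos": [
    [0,0.0005,0.05],
    [0,0.0005,0.09],
    [0,0.0005,0.108],
    [0,0.0005,0.112],
    [0,0.0005,0.112]
  ],
  "rot": [
    [0,0,-1.6],
    [0,0,-1.6],
    [0,0,-1.6],
    [0,0,-1.6],
    [0,0,-1.6]
  ]
}}

```text
clock: 8.93
eef_pos: [493.5, 372.7, 30.8]
tcp_rot: [3.14, -0.0, 1.918]
contact_force: [0.7, 0.0, -0.5]
opening: 0.54
grasp_force: 0.0
```

Request:
{"method": "carry_out", "body": {
  "delta_pos": [
    [0,0,0],
    [0,0,0],
    [0,0,0],
    [0,0,0]
  ],
  "rot": [
    [0,0,0],
    [0,0,0],
    [0,0,0],
    [0,0,0]
  ],
  "claw": 0,
  "grip_force": 40
}}

```text
clock: 9.43
eef_pos: [493.5, 373.1, 31.1]
tcp_rot: [3.139, -0.001, 1.918]
contact_force: [0.0, -1.2, 7.0]
opening: 0.31
grasp_force: 40.3
```

Request:
{"method": "carry_out", "body": {
  "delta_pos": [
    [0,0,-0.03],
    [0,0,-0.08],
    [0,0,-0.12],
    [0,0,-0.14],
    [0,0,-0.14]
  ],
  "rot": [
    [0,0,0],
    [0,0,0],
    [0,0,0],
    [0,0,0],
    [0,0,0]
  ]
}}

```text
clock: 10.05
eef_pos: [493.5, 373.2, 171.8]
tcp_rot: [3.138, -0.001, 1.918]
contact_force: [0.8, -0.4, -0.9]
opening: 0.31
grasp_force: 39.7
```

Run:
```python
from h import *
# bin centre (421.2,232.2); case yaw -1.3 -> bin y dir angle 88.7; knob toward -y by 23
b=np.radians(88.7);t=np.array([421.2,232])-23*np.array([np.cos(b),np.sin(b)]);print(t)
plan(*t,165,88.7)
```

```text
[420.67819133 209.00591999]
t 10.05 at [493.5 373.2 171.8] yaw 109.9 -> d [-0.1296 -0.1244  0.0061] rot [ 0.22 -0.11 21.21]
```

Request:
{"method": "carry_out", "body": {
  "delta_pos": [
    [-0.02,-0.02,0],
    [-0.055,-0.053,0],
    [-0.09,-0.087,0.003],
    [-0.118,-0.113,0.006],
    [-0.128,-0.123,0.006],
    [-0.1296,-0.1244,0.006],
    [-0.1296,-0.1244,0.006]
  ],
  "rot": [
    [0,0,5],
    [0,0,11],
    [0,0,17],
    [0,0,20],
    [0,0,21.2],
    [0,0,21.2],
    [0,0,21.2]
  ]
}}

```text
clock: 10.92
eef_pos: [420.6, 209.0, 163.6]
tcp_rot: [3.141, -0.001, 1.549]
contact_force: [0.6, -0.9, -0.7]
opening: 0.319
grasp_force: 39.7
```

Run:
```python
from h import *
st=r.sense();im=r.grab_frame("wrist");cv2.imwrite("pics/w5.png",im)
for o in r.cut_out("glass_lock_center","wrist")[:1]: print(o["p"],rect(o["mask"],st["eef_pos"][2]-20,"wrist",st))
see("red_bin_floor","wrist",27,st,1)
plan(420.7,209,37,88.7)
```

```text
0.98 [421.0, 226.7, 132.2, 28.2, 88.5]
t 11.07 at [420.3 209.1 163.5] yaw 88.8 -> d [-1.000e-04  3.000e-04  1.265e-01] rot [ 0.03 -0.02  0.06]
```

View pics/w5.png

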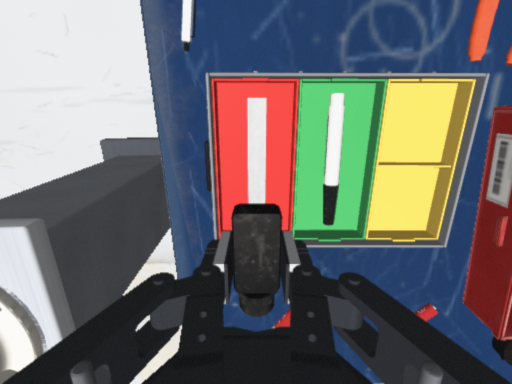

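Wrist view: the marker lies in the green bin (334,158). The held lock's strip (257,150) lines up with the red bin, so I'll lower and release it.

Request:
{"method": "carry_out", "body": {
  "delta_pos": [
    [0,0,0.03],
    [0,0,0.07],
    [0,0,0.1],
    [0,0,0.115],
    [0,0,0.123],
    [0,0,0.126],
    [0,0,0.126]
  ],
  "rot": [
    [0,0,0],
    [0,0,0],
    [0,0,0],
    [0,0,0],
    [0,0,0],
    [0,0,0],
    [0,0,0]
  ]
}}

```text
clock: 11.95
eef_pos: [420.2, 208.4, 38.0]
tcp_rot: [3.141, -0.0, 1.548]
contact_force: [0.4, 0.1, -1.8]
opening: 0.318
grasp_force: 39.7
```

Request:
{"method": "carry_out", "body": {
  "delta_pos": [
    [0,0,0],
    [0,0,0],
    [0,0,0]
  ],
  "rot": [
    [0,0,0],
    [0,0,0],
    [0,0,0]
  ],
  "claw": 0.037
}}

```text
clock: 12.32
eef_pos: [419.9, 208.3, 37.8]
tcp_rot: [3.141, -0.0, 1.548]
contact_force: [-0.0, -0.5, -0.3]
opening: 0.437
grasp_force: 0.0
```

Request:
{"method": "carry_out", "body": {
  "delta_pos": [
    [0,0,-0.03],
    [0,0,-0.08],
    [0,0,-0.12],
    [0,0,-0.14],
    [0,0,-0.14]
  ],
  "rot": [
    [0,0,0],
    [0,0,0],
    [0,0,0],
    [0,0,0],
    [0,0,0]
  ]
}}

```text
clock: 12.95
eef_pos: [420.6, 208.6, 178.9]
tcp_rot: [3.138, -0.002, 1.548]
contact_force: [0.7, 0.4, -0.3]
opening: 0.436
grasp_force: 0.0
```

Run:
```python
from h import *
st=r.sense();im=r.grab_frame("wrist");cv2.imwrite("pics/w6.png",im)
see("glass_lock_center","wrist",14,st,1)
# battery near (448,20): long axis dir: white(440.7,8) - red(454,30)
plan(449,21,170,58)
```

```text
glass_lock_center wrist 0.88 [245, 103, 269, 223] [420.1, 226.2, 129.9, 28.3, 89.6]
t 13.05 at [419.4 208.  176.9] yaw 88.7 -> d [-0.1863  0.0338  0.0069] rot [-2.00e-02  2.00e-02  3.07e+01]
```

Request:
{"method": "carry_out", "body": {
  "delta_pos": [
    [-0.05,0.008,0],
    [-0.11,0.018,0.003],
    [-0.16,0.028,0.007],
    [-0.184,0.033,0.007],
    [-0.1863,0.0338,0.007],
    [-0.1863,0.0338,0.007]
  ],
  "rot": [
    [0,0,9],
    [0,0,18],
    [0,0,27],
    [0,0,30.7],
    [0,0,30.7],
    [0,0,30.7]
  ],
  "claw": 0.04
}}

```text
clock: 13.8
eef_pos: [448.8, 21.5, 169.6]
tcp_rot: [-3.14, 0.001, 1.013]
contact_force: [-0.4, 0.1, -0.6]
opening: 0.469
grasp_force: 0.0
```

Run:
```python
from h import *
st=r.sense();im=r.grab_frame("wrist");cv2.imwrite("pics/w7.png",im)
see("battery_a_center","wrist",8,st)
hsv=cv2.cvtColor(im,cv2.COLOR_BGR2HSV)
for lo,hi in(((0,120,80),(10,255,255)),((170,120,80),(180,255,255))):
    for b in blob(im,lo,hi,8,"wrist",st,60): print(b)
plan(449,21,29,58)
```

```text
battery_a_center wrist 0.89 [253, 161, 265, 206] [450.5, 20.3, 53.5, 14.5, 53.3]
([41, 0, 147, 110, 6561], [414.1, 211.8, 109.0, 83.8, 88.7])
([437, 0, 75, 36, 1712], [696.8, 50.3, 69.3, 27.6, -31.9])
([502, 0, 10, 12, 84], [727.6, 44.2, 11.5, 6.5, -84.7])
([396, 61, 27, 37, 485], [629.2, 32.3, 32.2, 13.9, 44.9])
([253, 161, 14, 31, 317], [454.2, 25.6, 33.2, 11.8, 52.5])
t 13.9 at [448.9  22.  170. ] yaw 58.1 -> d [-0.0008  0.0007  0.141 ] rot [-0.05  0.02  0.1 ]
```

View pics/w7.png

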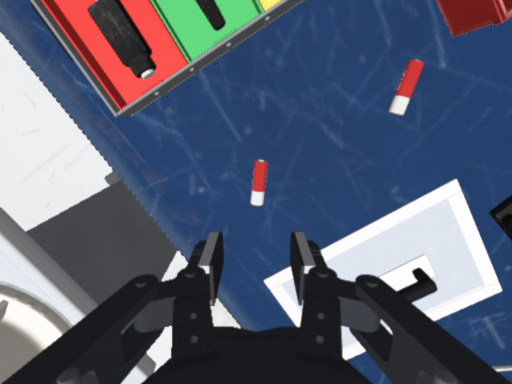

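Wrist view: the near battery is at (259,183) and the other at (406,88). The lock lies in the red bin. I'll grip the near battery.

Request:
{"method": "carry_out", "body": {
  "delta_pos": [
    [-0.0006,0.0023,0.06],
    [-0.0006,0.0023,0.11],
    [-0.0006,0.0023,0.134],
    [-0.0006,0.0023,0.141],
    [-0.0006,0.0023,0.141]
  ],
  "rot": [
    [0,0,5.1],
    [0,0,5.1],
    [0,0,5.1],
    [0,0,5.1],
    [0,0,5.1]
  ]
}}

```text
clock: 14.52
eef_pos: [451.0, 20.0, 29.6]
tcp_rot: [-3.141, 0.0, 0.924]
contact_force: [0.6, -0.3, -0.3]
opening: 0.466
grasp_force: 0.0
```

Request:
{"method": "carry_out", "body": {
  "delta_pos": [
    [0,0,0],
    [0,0,0],
    [0,0,0],
    [0,0,0]
  ],
  "rot": [
    [0,0,0],
    [0,0,0],
    [0,0,0],
    [0,0,0]
  ],
  "claw": 0,
  "grip_force": 30
}}

```text
clock: 15.02
eef_pos: [451.8, 19.6, 30.6]
tcp_rot: [3.14, -0.002, 0.923]
contact_force: [-0.7, 2.2, 7.1]
opening: 0.179
grasp_force: 30.1
```

Request:
{"method": "carry_out", "body": {
  "delta_pos": [
    [0,0,-0.03],
    [0,0,-0.08],
    [0,0,-0.11],
    [0,0,-0.12],
    [0,0,-0.12]
  ],
  "rot": [
    [0,0,0],
    [0,0,0],
    [0,0,0],
    [0,0,0],
    [0,0,0]
  ]
}}

```text
clock: 15.65
eef_pos: [451.2, 19.4, 149.8]
tcp_rot: [3.141, -0.001, 0.923]
contact_force: [0.2, -0.5, 0.1]
opening: 0.18
grasp_force: 29.6
```

Run:
```python
from h import *
# yellow centre (576.7,228.9); halves at +-39 along 88.7deg
b=np.radians(88.7);d=np.array([np.cos(b),np.sin(b)]);c=np.array([576.7,229.2])
print(c+39.5*d,c-39.5*d)
plan(*(c+39.5*d),150,88.7)
```

```text
[577.59614968 268.68983307] [575.80385032 189.71016693]
t 15.65 at [451.2  19.4 149.8] yaw 52.9 -> d [ 0.275  -0.0495  0.    ] rot [ 8.00e-02 -3.00e-02 -3.58e+01]
```

Request:
{"method": "carry_out", "body": {
  "delta_pos": [
    [0.025,-0.005,0],
    [0.07,-0.013,0],
    [0.125,-0.023,0],
    [0.18,-0.033,0],
    [0.23,-0.042,0],
    [0.26,-0.047,0],
    [0.273,-0.049,0],
    [0.275,-0.0495,0]
  ],
  "rot": [
    [0,0,-5],
    [0,0,-12],
    [0,0,-19],
    [0,0,-26],
    [0,0,-32],
    [0,0,-35.8],
    [0,0,-35.8],
    [0,0,-35.8]
  ]
}}

```text
clock: 16.65
eef_pos: [576.7, 268.4, 148.1]
tcp_rot: [-3.14, 0.001, 1.547]
contact_force: [-0.8, 0.0, -0.6]
opening: 0.181
grasp_force: 29.5
```

Run:
```python
from h import *
st=r.sense();im=r.grab_frame("wrist");cv2.imwrite("pics/w8.png",im)
see("battery_a_center","wrist",st["eef_pos"][2]-22,st)
see("yellow_bin_floor","wrist",27,st,1)
plan(577.6,268.7,36,88.7)
```

```text
battery_a_center wrist 0.76 [246, 207, 270, 289] [576.8, 267.3, 55.1, 14.8, 89.1]
yellow_bin_floor wrist 0.79 [219, 151, 298, 302] [577.8, 228.0, 160.7, 77.1, 88.7]
t 16.8 at [576.7 267.5 149. ] yaw 88.6 -> d [0.0013 0.001  0.113 ] rot [-0.06  0.04 -0.08]
```

View pics/w8.png

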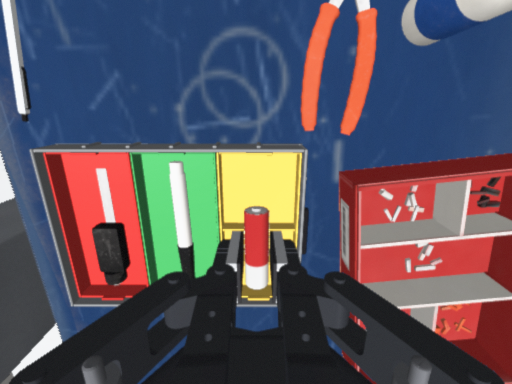

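Wrist view: the battery is held level at (257,248) over the far yellow half, and the marker and lock are in place. I'll lower and release it.

Request:
{"method": "carry_out", "body": {
  "delta_pos": [
    [0.001,0.001,0.03],
    [0.001,0.001,0.065],
    [0.001,0.001,0.09],
    [0.001,0.001,0.104],
    [0.001,0.001,0.112],
    [0.001,0.001,0.112]
  ],
  "rot": [
    [0,0,0],
    [0,0,0],
    [0,0,0],
    [0,0,0],
    [0,0,0],
    [0,0,0]
  ]
}}

```text
clock: 17.55
eef_pos: [578.4, 269.4, 37.6]
tcp_rot: [-3.142, 0.0, 1.548]
contact_force: [0.6, 0.8, -0.2]
opening: 0.178
grasp_force: 29.5
```

Request:
{"method": "carry_out", "body": {
  "delta_pos": [
    [0,0,0],
    [0,0,0],
    [0,0,0]
  ],
  "rot": [
    [0,0,0],
    [0,0,0],
    [0,0,0]
  ],
  "claw": 0.032
}}

```text
clock: 17.92
eef_pos: [578.6, 269.8, 38.0]
tcp_rot: [3.141, -0.0, 1.548]
contact_force: [-0.3, 0.4, 0.2]
opening: 0.379
grasp_force: 0.0
```

Request:
{"method": "carry_out", "body": {
  "delta_pos": [
    [0,0,-0.03],
    [0,0,-0.08],
    [0,0,-0.12],
    [0,0,-0.135],
    [0,0,-0.135]
  ],
  "rot": [
    [0,0,0],
    [0,0,0],
    [0,0,0],
    [0,0,0],
    [0,0,0]
  ]
}}

```text
clock: 18.55
eef_pos: [578.7, 269.8, 173.1]
tcp_rot: [3.14, -0.001, 1.548]
contact_force: [0.1, -0.1, 0.1]
opening: 0.374
grasp_force: 0.0
```

Run:
```python
from h import *
st=r.sense();im=r.grab_frame("wrist");cv2.imwrite("pics/w9.png",im)
see("battery_a_center","wrist",13,st)
plan(622,25,170,48)
```

```text
battery_a_center wrist 0.89 [250, 162, 264, 206] [578.5, 268.9, 49.8, 13.4, 88.8]
t 18.65 at [577.6 269.2 171. ] yaw 88.7 -> d [-0.2432  0.0499  0.0011] rot [-0.08  0.09 40.7 ]
```

Request:
{"method": "carry_out", "body": {
  "delta_pos": [
    [-0.03,0.006,0],
    [-0.085,0.018,0],
    [-0.14,0.029,0],
    [-0.19,0.039,0],
    [-0.23,0.047,0.001],
    [-0.2432,0.05,0.001],
    [-0.2432,0.05,0.001]
  ],
  "rot": [
    [0,0,6],
    [0,0,15],
    [0,0,24],
    [0,0,33],
    [0,0,40],
    [0,0,40.7],
    [0,0,40.7]
  ],
  "claw": 0.038
}}

```text
clock: 19.52
eef_pos: [622.3, 25.1, 170.2]
tcp_rot: [-3.14, 0.001, 0.838]
contact_force: [-0.8, -0.2, 0.2]
opening: 0.442
grasp_force: 0.0
```

Run:
```python
from h import *
st=r.sense();im=r.grab_frame("wrist");cv2.imwrite("pics/w10.png",im)
see("battery_a_center","wrist",8,st)
plan(622,25,29,48)
```

```text
battery_a_center wrist 0.73 [1, 161, 40, 214] [413.9, 196.0, 57.2, 40.7, -89.3]
battery_a_center wrist 0.67 [10, 1, 64, 48] [576.6, 272.4, 53.8, 16.6, 88.6]
t 19.62 at [622.4  26.4 170.8] yaw 48.1 -> d [-0.0012  0.0008  0.1418] rot [-0.07  0.03  0.1 ]
```

View pics/w10.png

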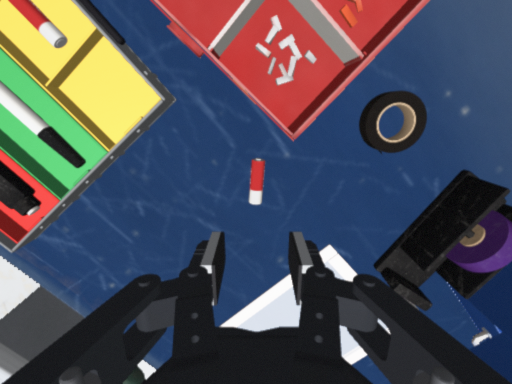

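Wrist view: the second battery is at (257,182). The red box's corner at (293,137) is clear of the fingers.

Run:
```python
from h import *
st=r.sense()
p=back([[258.3,158.5],[255.8,205.5],[257,182]],8,"wrist",st);print(p.round(1),np.linalg.norm(p[0]-p[1]),np.degrees(np.arctan2(*(p[0]-p[1])[[1,0]])))
q=back([[293,137]],45,"wrist",st);print(q.round(1),back([[293,137]],0,"wrist",st).round(1))
plan(*((p[0]+p[1])/2)[:2],29.5,np.degrees(np.arctan2(*(p[0]-p[1])[[1,0]])))
```

```text
[[640.6  44.6   8. ]
 [602.9   6.5   8. ]
 [622.3  26.1   8. ]] 53.69287917204243 45.31362537787455
[[681.6  44.   45. ]] [[682.7  36.1   0. ]]
t 19.62 at [622.4  26.4 170.8] yaw 48.1 -> d [-0.001   0.0003  0.1413] rot [-0.07  0.03  2.79]
```

Request:
{"method": "carry_out", "body": {
  "delta_pos": [
    [-0.001,0.0003,0.06],
    [-0.001,0.0003,0.11],
    [-0.001,0.0003,0.134],
    [-0.001,0.0003,0.141],
    [-0.001,0.0003,0.141]
  ],
  "rot": [
    [0,0,2.8],
    [0,0,2.8],
    [0,0,2.8],
    [0,0,2.8],
    [0,0,2.8]
  ]
}}

```text
clock: 20.25
eef_pos: [622.5, 25.3, 30.7]
tcp_rot: [-3.142, -0.0, 0.79]
contact_force: [0.7, -0.6, 0.9]
opening: 0.446
grasp_force: 0.0
```

Request:
{"method": "carry_out", "body": {
  "delta_pos": [
    [0,0,0],
    [0,0,0],
    [0,0,0],
    [0,0,0]
  ],
  "rot": [
    [0,0,0],
    [0,0,0],
    [0,0,0],
    [0,0,0]
  ],
  "claw": 0,
  "grip_force": 30
}}

```text
clock: 20.75
eef_pos: [623.4, 24.7, 32.0]
tcp_rot: [3.14, -0.002, 0.789]
contact_force: [-0.5, 1.8, 8.3]
opening: 0.18
grasp_force: 30.3
```

Request:
{"method": "carry_out", "body": {
  "delta_pos": [
    [0,0,-0.03],
    [0,0,-0.08],
    [0,0,-0.11],
    [0,0,-0.12],
    [0,0,-0.12]
  ],
  "rot": [
    [0,0,0],
    [0,0,0],
    [0,0,0],
    [0,0,0],
    [0,0,0]
  ]
}}

```text
clock: 21.38
eef_pos: [622.4, 24.3, 150.6]
tcp_rot: [3.141, -0.001, 0.789]
contact_force: [0.3, 0.6, -0.0]
opening: 0.181
grasp_force: 29.8
```

Run:
```python
from h import *
plan(575.8,189.7,150,88.7)
```

```text
t 21.38 at [622.4  24.3 150.6] yaw 45.2 -> d [ 0.0845 -0.1496  0.0006] rot [ 4.00e-02 -2.00e-02 -4.35e+01]
```

Request:
{"method": "carry_out", "body": {
  "delta_pos": [
    [0.01,-0.02,0],
    [0.026,-0.046,0],
    [0.043,-0.077,0],
    [0.06,-0.106,0],
    [0.075,-0.133,0],
    [0.083,-0.147,0],
    [0.0845,-0.1496,0],
    [0.0845,-0.1496,0]
  ],
  "rot": [
    [0,0,-7],
    [0,0,-15],
    [0,0,-24],
    [0,0,-32],
    [0,0,-39],
    [0,0,-43],
    [0,0,-43.5],
    [0,0,-43.5]
  ]
}}

```text
clock: 22.38
eef_pos: [575.4, 189.3, 149.5]
tcp_rot: [-3.14, 0.001, 1.547]
contact_force: [0.6, -0.8, -1.0]
opening: 0.178
grasp_force: 29.8
```

Run:
```python
from h import *
st=r.sense();im=r.grab_frame("wrist");cv2.imwrite("pics/w11.png",im)
see("battery_a_center","wrist",st["eef_pos"][2]-22,st)
plan(575.8,189.7,37,88.7)
```

```text
battery_a_center wrist 0.74 [163, 74, 190, 216] [534.4, 248.3, 74.2, 9.0, 89.7]
battery_a_center wrist 0.58 [254, 76, 265, 132] [577.8, 270.0, 27.9, 8.1, 89.4]
t 22.48 at [575.7 189.  149.9] yaw 88.6 -> d [7.000e-04 1.000e-04 1.129e-01] rot [-0.04  0.02 -0.1 ]
```

Request:
{"method": "carry_out", "body": {
  "delta_pos": [
    [0,0,0.03],
    [0,0,0.065],
    [0,0,0.09],
    [0,0,0.104],
    [0,0,0.112],
    [0,0,0.112]
  ],
  "rot": [
    [0,0,0],
    [0,0,0],
    [0,0,0],
    [0,0,0],
    [0,0,0],
    [0,0,0]
  ]
}}

```text
clock: 23.22
eef_pos: [576.0, 189.6, 38.5]
tcp_rot: [3.142, 0.0, 1.548]
contact_force: [0.7, -0.4, 0.7]
opening: 0.176
grasp_force: 29.8
```

Request:
{"method": "carry_out", "body": {
  "delta_pos": [
    [0,0,0],
    [0,0,0],
    [0,0,0]
  ],
  "rot": [
    [0,0,0],
    [0,0,0],
    [0,0,0]
  ],
  "claw": 0.032
}}

```text
clock: 23.6
eef_pos: [576.1, 189.9, 39.0]
tcp_rot: [3.141, -0.0, 1.548]
contact_force: [-0.5, 0.1, -0.8]
opening: 0.376
grasp_force: 0.0
```

Request:
{"method": "carry_out", "body": {
  "delta_pos": [
    [0,0,-0.03],
    [0,0,-0.08],
    [0,0,-0.13],
    [0,0,-0.165],
    [0,0,-0.165],
    [0,0,-0.165]
  ],
  "rot": [
    [0,0,0],
    [0,0,0],
    [0,0,0],
    [0,0,0],
    [0,0,0],
    [0,0,0]
  ]
}}

```text
clock: 24.35
eef_pos: [575.3, 189.7, 203.0]
tcp_rot: [-3.141, 0.0, 1.548]
contact_force: [-0.3, 0.4, -1.1]
opening: 0.372
grasp_force: 0.0
```

Run:
```python
from h import *
st=r.sense();im=r.grab_frame("wrist");cv2.imwrite("pics/w12.png",im)
see("battery_a_center","wrist",13,st);see("case","wrist",35,st,1)
for t in("yellow","red","green"): see(t+"_bin_floor","wrist",27,st,1)
plan(510,-175,250,90)
```

```text
battery_a_center wrist 0.64 [253, 82, 264, 129] [579.1, 270.2, 50.3, 15.1, -89.9]
case wrist 0.78 [55, 55, 303, 218] [501.1, 231.1, 247.3, 167.6, -1.2]
yellow_bin_floor wrist 0.75 [220, 64, 294, 215] [577.9, 228.7, 160.3, 79.2, 89.0]
red_bin_floor wrist 0.88 [64, 62, 159, 216] [421.8, 232.1, 160.4, 78.5, 88.8]
green_bin_floor wrist 0.73 [143, 65, 224, 213] [500.4, 230.4, 160.4, 79.0, 88.8]
t 24.65 at [575.4 189.7 202.5] yaw 88.7 -> d [-0.3661 -0.0572 -0.0472] rot [-0.08  0.03 -1.3 ]
```

View pics/w12.png

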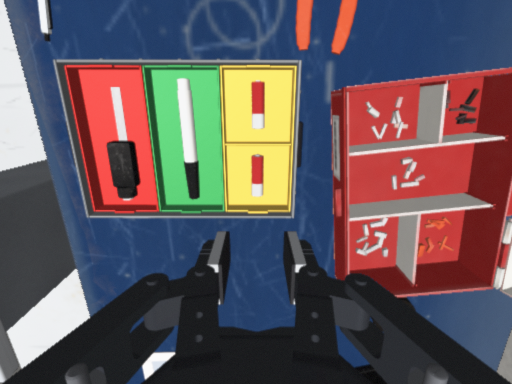

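Wrist view: everything is in. The lock is at (121,165), the marker at (188,138), and the batteries are at (258,105) and (257,176), one on each side of the partition. I'll now view the case and then the lid from the same relative pose, so that calibration bias cancels.

```bash
python3 -c "
from h import *
plan(560,231,280,178.7)"
```

```text
t 24.65 at [575.4 189.7 202.5] yaw 88.7 -> d [ 0.0409 -0.0165 -0.0775] rot [-9.e-02 -4.e-02 -9.e+01]
```

Request:
{"method": "carry_out", "body": {
  "delta_pos": [
    [0.01,-0.004,-0.02],
    [0.02,-0.008,-0.04],
    [0.03,-0.012,-0.06],
    [0.0409,-0.0165,-0.0775],
    [0.0409,-0.0165,-0.0775],
    [0.0409,-0.0165,-0.0775],
    [0.0409,-0.0165,-0.0775],
    [0.0409,-0.0165,-0.0775]
  ],
  "rot": [
    [0,0,-10],
    [0,0,-20],
    [0,0,-30],
    [0,0,-40],
    [0,0,-50],
    [0,0,-60],
    [0,0,-70],
    [0,0,-80]
  ]
}}

```text
clock: 25.65
eef_pos: [560.1, 231.0, 280.4]
tcp_rot: [-3.141, -0.001, 2.95]
contact_force: [-0.4, 0.1, -0.2]
opening: 0.371
grasp_force: 0.0
```

Request:
{"method": "carry_out", "body": {
  "delta_pos": [
    [0,0,0],
    [0,0,0],
    [0,0,0],
    [0,0,0]
  ],
  "rot": [
    [0,0,-8],
    [0,0,-10],
    [0,0,-10],
    [0,0,-10]
  ]
}}

```text
clock: 26.15
eef_pos: [560.2, 231.0, 280.9]
tcp_rot: [-3.142, -0.0, 3.117]
contact_force: [0.5, -0.4, -0.8]
opening: 0.377
grasp_force: 0.0
```

Run:
```python
from h import *
for i in range(3):
    st=r.sense();im=r.grab_frame("wrist")
    see("case","wrist",35,st,1)
    if i==0:
        cv2.imwrite("pics/w13.png",im); print(st["eef_pos"],st["tcp_rot"])
        for t in("yellow","red","green"): see(t+"_bin_floor","wrist",27,st,1)
plan(569,-175,255,179.5)
```

```text
case wrist 0.94 [185, 9, 327, 208] [497.9, 230.5, 246.8, 169.7, -1.2]
[560.2071385  231.04231125 280.87583322] [-3.14156113e+00 -1.73227591e-04  3.11700656e+00]
yellow_bin_floor wrist 0.67 [198, 147, 309, 204] [576.2, 228.9, 160.5, 77.1, 88.7]
red_bin_floor wrist 0.78 [189, 17, 321, 92] [420.6, 232.8, 159.4, 78.0, 88.7]
green_bin_floor wrist 0.83 [197, 89, 314, 148] [497.3, 231.1, 159.0, 77.9, 88.7]
case wrist 0.69 [181, 8, 326, 206] [497.5, 230.5, 248.0, 168.4, -1.0]
case wrist 0.86 [184, 11, 326, 207] [498.0, 230.6, 246.9, 167.6, -1.4]
t 26.6 at [560.2 231.1 281. ] yaw 178.7 -> d [-0.018  -0.4058  0.026 ] rot [ 0.    0.   -0.81]
```

View pics/w13.png

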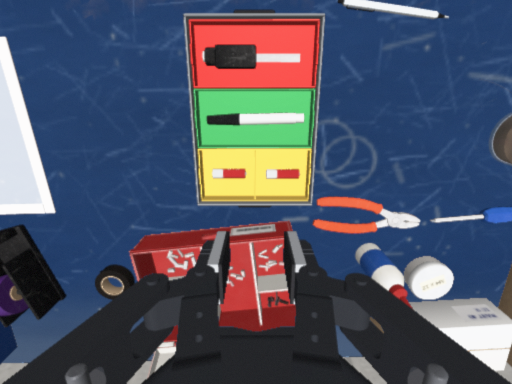

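Wrist view: the case spans (185–325, 10–207) with everything lying flat inside. Its centre measures (497.8, 230.5). Next I'll take the same view of the lid.

Request:
{"method": "carry_out", "body": {
  "delta_pos": [
    [-0.002,-0.05,0],
    [-0.004,-0.11,0.01],
    [-0.007,-0.17,0.02],
    [-0.01,-0.23,0.026],
    [-0.013,-0.29,0.026],
    [-0.016,-0.35,0.026],
    [-0.018,-0.395,0.026],
    [-0.018,-0.4058,0.026]
  ],
  "rot": [
    [0,0,0],
    [0,0,0],
    [0,0,0],
    [0,0,-0.8],
    [0,0,-0.8],
    [0,0,-0.8],
    [0,0,-0.8],
    [0,0,-0.8]
  ]
}}

```text
clock: 27.6
eef_pos: [568.9, -177.7, 255.0]
tcp_rot: [-3.141, 0.0, 3.13]
contact_force: [0.0, 0.6, 0.3]
opening: 0.375
grasp_force: 0.0
```

Run:
```python
from h import *
for i in range(3):
    st=r.sense();im=r.grab_frame("wrist")
    if i==0:
        cv2.imwrite("pics/w14.png",im); print(st["eef_pos"],st["tcp_rot"])
    for o in r.cut_out("lid_grip","wrist")[:1]:
        for z in(8,10,12): print(z,o["p"],o["box"],rect(o["mask"],z,"wrist",st))
    # handle: dark pixels inside lid mask
    k=cv2.morphologyEx(o["mask"].astype(np.uint8),cv2.MORPH_CLOSE,np.ones((15,15)))
    d=(im.max(2)<70)&(k>0); n,l,s,c=cv2.connectedComponentsWithStats(d.astype(np.uint8)); j=1+np.argmax(s[1:,4])
    print("bar",s[j],rect(l==j,43,"wrist",st))
```

```text
[ 568.89551606 -177.65044149  254.97248593] [-3.14118954e+00  2.60963946e-04  3.12989434e+00]
8 0.65 [185.2, 13.3, 332.7, 209.6] [511.7, -175.0, 248.7, 173.4, 0.4]
10 0.65 [185.2, 13.3, 332.7, 209.6] [511.5, -175.0, 247.3, 172.4, 0.4]
12 0.65 [185.2, 13.3, 332.7, 209.6] [511.4, -175.1, 245.9, 171.5, 0.4]
bar [251  83  12  79 858] [510.8, -176.1, 91.0, 13.3, -0.2]
8 0.63 [179.5, 12.9, 330.8, 210.2] [512.4, -175.2, 250.5, 174.0, 0.3]
10 0.63 [179.5, 12.9, 330.8, 210.2] [512.3, -175.2, 249.1, 173.0, 0.3]
12 0.63 [179.5, 12.9, 330.8, 210.2] [512.1, -175.2, 247.8, 172.1, 0.3]
bar [250  83  12  79 866] [510.7, -175.4, 91.0, 13.3, -0.2]
8 0.86 [179.9, 13.2, 328.5, 206.9] [511.8, -175.2, 248.4, 174.6, 0.2]
10 0.86 [179.9, 13.2, 328.5, 206.9] [511.7, -175.2, 247.1, 173.6, 0.2]
12 0.86 [179.9, 13.2, 328.5, 206.9] [511.5, -175.2, 245.7, 172.7, 0.2]
bar [248  83  12  79 865] [510.8, -175.9, 91.0, 12.9, -0.2]
```

View pics/w14.png

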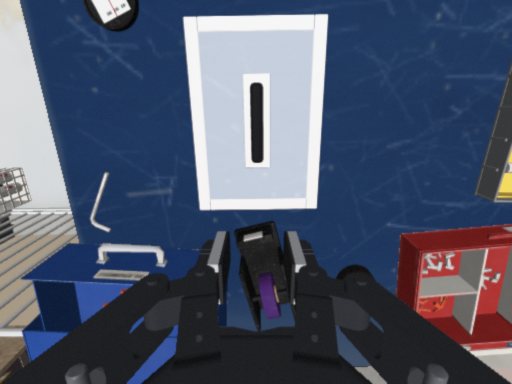

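Wrist view: the lid frame spans (184–328, 14–210) and the handle bar is at (257,122). I'll refine both outlines from the saved pictures.

Run:
```python
from h import *
S=lambda p,e:dict(eef_pos=np.array(p),tcp_rot=np.array(e))
sl=S([568.9,-177.0,255.0],[np.pi,0,3.1299]); s0=r.sense(); print(s0["eef_pos"],s0["tcp_rot"]); 
sl["eef_pos"]=s0["eef_pos"]
sc=S([560.2,231.05,280.9],[np.pi,0,3.117])
im=cv2.imread("pics/w14.png"); hsv=cv2.cvtColor(im,cv2.COLOR_BGR2HSV)
w=((hsv[...,1]<60)&(hsv[...,2]>150)).astype(np.uint8); n,l,s,c=cv2.connectedComponentsWithStats(w)
j=l[60,190] if l[60,190] else l[20,250]; print(s[j]); print("lid",[rect(l==j,z,"wrist",sl) for z in(8,10)])
im=cv2.imread("pics/w13.png"); hsv=cv2.cvtColor(im,cv2.COLOR_BGR2HSV)
blue=cv2.inRange(hsv,(100,110,20),(130,255,255))
q=(blue==0).astype(np.uint8); q[:, :170]=0;q[:,340:]=0;q[216:]=0
q=cv2.morphologyEx(q,cv2.MORPH_OPEN,np.ones((9,9))); n,l,s,c=cv2.connectedComponentsWithStats(q); j=l[120,260]; print(s[j]); print("case",rect(l==j,35,"wrist",sc))
```

```text
[ 569.11336451 -173.67696227  255.01731377] [ 3.14121433e+00 -5.32769773e-05  3.13419262e+00]
[  183    14   145   196 24547]
lid [[511.9, -172.1, 247.8, 172.6, 0.2], [511.7, -172.1, 246.4, 171.6, 0.2]]
[  183    10   142   197 25146]
case [497.9, 230.6, 246.8, 169.7, -1.3]
```

Run:
```python
from h import *
for i in range(2):
    st=r.sense();im=r.grab_frame("wrist"); hsv=cv2.cvtColor(im,cv2.COLOR_BGR2HSV)
    print(st["eef_pos"].round(1),st["tcp_rot"].round(4),np.abs(st["qvel"]).max().round(4))
    w=((hsv[...,1]<60)&(hsv[...,2]>150)).astype(np.uint8); n,l,s,c=cv2.connectedComponentsWithStats(w)
    j=l[60,190] if l[60,190] else l[20,250]; print("lid",s[j],[rect(l==j,z,"wrist",st) for z in(8,10)])
    d=(im.max(2)<70).astype(np.uint8); n,l,s,c=cv2.connectedComponentsWithStats(d); j=l[122,257]; print("bar",s[j],rect(l==j,43,"wrist",st))
plan(511.7,-175,80,180.2)
```

```text
[ 569.1 -173.7  255. ] [ 3.1412e+00 -1.0000e-04  3.1342e+00] 0.0038
lid [  180    14   146   196 24501] [[511.9, -175.8, 248.1, 172.6, 0.2], [511.8, -175.8, 246.7, 171.7, 0.2]]
bar [248  83  12  79 884] [511.0, -175.8, 91.0, 13.2, -0.2]
[ 569.1 -173.7  255. ] [ 3.1413e+00 -1.0000e-04  3.1344e+00] 0.0039
lid [  181    14   145   196 24490] [[511.7, -175.9, 247.7, 172.6, 0.2], [511.6, -175.8, 246.3, 171.6, 0.2]]
bar [248  83  12  79 879] [511.0, -175.8, 91.0, 13.1, -0.1]
t 28.0 at [ 569.2 -173.8  255. ] yaw 179.6 -> d [ 0.0575 -0.0016  0.175 ] rot [ 0.01  0.   -0.61]
```

Request:
{"method": "carry_out", "body": {
  "delta_pos": [
    [0.03,-0.002,0.04],
    [0.0555,-0.0024,0.09],
    [0.0575,-0.0024,0.14],
    [0.0575,-0.0024,0.18],
    [0.0575,-0.0024,0.2],
    [0.0575,-0.0024,0.209],
    [0.0575,-0.0024,0.212],
    [0.0575,-0.0024,0.212]
  ],
  "rot": [
    [0,0,-0.5],
    [0,0,-0.5],
    [0,0,-0.5],
    [0,0,-0.5],
    [0,0,-0.5],
    [0,0,-0.5],
    [0,0,-0.5],
    [0,0,-0.5]
  ]
}}

```text
clock: 29.0
eef_pos: [512.1, -177.0, 43.7]
tcp_rot: [-3.141, 0.001, -3.141]
contact_force: [-0.9, -0.1, -0.7]
opening: 0.375
grasp_force: 0.0
```

```bash
python3 -c "
from h import *
plan(511.7,-175.8,43,180.1); print(r.sense()['contact_force'],r.sense()['opening'])"
```

```text
t 29.0 at [ 512.1 -177.    43.7] yaw -180.0 -> d [0.0004 0.0012 0.0007] rot [-0.02  0.06 -0.08]
[-0.86717222 -0.05899198 -0.65337471] 0.37544025554284205
```

Close on the handle, after correcting y by 1.2 mm.

Request:
{"method": "carry_out", "body": {
  "delta_pos": [
    [0,0.0012,0.0005],
    [0,0.0012,0.0005],
    [0,0.0012,0.0005]
  ],
  "rot": [
    [0,0,0],
    [0,0,0],
    [0,0,0]
  ]
}}

```text
clock: 29.38
eef_pos: [511.7, -175.8, 42.8]
tcp_rot: [-3.141, 0.0, -3.142]
contact_force: [-0.5, -1.2, -0.1]
opening: 0.371
grasp_force: 0.0
```

Request:
{"method": "carry_out", "body": {
  "delta_pos": [
    [0,0,0],
    [0,0,0],
    [0,0,0],
    [0,0,0],
    [0,0,0]
  ],
  "rot": [
    [0,0,0],
    [0,0,0],
    [0,0,0],
    [0,0,0],
    [0,0,0]
  ],
  "claw": 0,
  "grip_force": 60
}}

```text
clock: 30.0
eef_pos: [511.6, -175.8, 42.7]
tcp_rot: [-3.142, 0.0, -3.142]
contact_force: [-1.9, -0.2, 5.9]
opening: 0.179
grasp_force: 58.5
```

```bash
python3 -c "
from h import *
s=r.sense();print(s['eef_pos'],np.degrees(s['tcp_rot']),s['contact_force'])"
```

```text
[ 511.60169753 -175.82629125   42.74751701] [-1.79994948e+02  1.04313900e-02 -1.79997349e+02] [-1.90679915 -0.16459508  5.8872585 ]
```

Request:
{"method": "carry_out", "body": {
  "delta_pos": [
    [0,0,-0.015],
    [0,0,-0.045],
    [0,0,-0.08],
    [0,0,-0.1],
    [0,0.02,-0.107],
    [0.001,0.055,-0.107],
    [0.002,0.1,-0.107],
    [0.005,0.15,-0.107]
  ],
  "rot": [
    [0,0,0],
    [0,0,0],
    [0,0,0],
    [0,0,0],
    [0,0,0],
    [0,0,0],
    [0,0,0],
    [0,0,0]
  ]
}}

```text
clock: 31.0
eef_pos: [505.7, -23.8, 149.2]
tcp_rot: [3.141, -0.001, 3.141]
contact_force: [0.2, 0.0, -1.7]
opening: 0.173
grasp_force: 58.9
```

Request:
{"method": "carry_out", "body": {
  "delta_pos": [
    [0.002,0.05,0],
    [0.004,0.1,0],
    [0.006,0.145,0],
    [0.008,0.185,0],
    [0.0088,0.22,0],
    [0.0088,0.245,0],
    [0.0088,0.2564,0],
    [0.0088,0.2564,0]
  ],
  "rot": [
    [0,0,0.2],
    [0,0,0.4],
    [0,0,0.7],
    [0,0,1],
    [0,0,1.3],
    [0,0,1.3],
    [0,0,1.3],
    [0,0,1.3]
  ]
}}

```text
clock: 32.0
eef_pos: [497.0, 231.1, 149.2]
tcp_rot: [-3.141, -0.001, 3.12]
contact_force: [-1.0, -1.1, -1.9]
opening: 0.178
grasp_force: 58.9
```

Run:
```python
from h import *
st=r.sense();cv2.imwrite("pics/w15.png",r.grab_frame("wrist"));cv2.imwrite("pics/top2.png",r.grab_frame("top"))
plan(497.8,230.6,90,178.7);print(r.sense()["grasp_force"],r.sense()["opening"],np.degrees(r.sense()["tcp_rot"]))
o=r.cut_out("lid_grip","wrist"); z=st["eef_pos"][2]-33
if o: print(o[0]["p"],o[0]["box"],rect(o[0]["mask"],z,"wrist",st))
```

```text
t 32.1 at [497.3 230.  149.3] yaw 178.7 -> d [-0.0006  0.0007  0.0593] rot [-0.03 -0.04 -0.  ]
58.899428844451904 0.1748003642232477 [-1.79966169e+02 -4.22071044e-02  1.78698632e+02]
0.66 [84.1, 10.1, 432.0, 374.5] [494.2, 231.9, 241.6, 170.0, -1.3]
```

Request:
{"method": "carry_out", "body": {
  "delta_pos": [
    [-0.0006,0.0007,0.02],
    [-0.0006,0.0007,0.04],
    [-0.0006,0.0007,0.055],
    [-0.0006,0.0007,0.064],
    [-0.0006,0.0007,0.068],
    [-0.0006,0.0007,0.068],
    [-0.0006,0.0007,0.068]
  ],
  "rot": [
    [0,0,0],
    [0,0,0],
    [0,0,0],
    [0,0,0],
    [0,0,0],
    [0,0,0],
    [0,0,0]
  ]
}}

```text
clock: 33.02
eef_pos: [498.6, 231.5, 81.9]
tcp_rot: [3.141, 0.001, 3.119]
contact_force: [-0.3, 1.1, -2.3]
opening: 0.173
grasp_force: 58.9
```

```bash
python3 -c "
from h import *
plan(497.8,230.6,72,178.7);s=r.sense();print(s['contact_force'],s['wrist_torque'],np.degrees(s['tcp_rot']))"
```

```text
t 33.02 at [498.6 231.5  81.9] yaw 178.7 -> d [ 0.0008 -0.0009  0.0099] rot [0.02 0.04 0.  ]
[-0.3179665   1.10446322 -2.28061393] [-0.02701556  0.03576853 -0.03928595] [1.79980857e+02 4.09021730e-02 1.78704451e+02]
```

Request:
{"method": "carry_out", "body": {
  "delta_pos": [
    [0.0004,-0.0005,0.002],
    [0.0004,-0.0005,0.004],
    [0.0004,-0.0005,0.006],
    [0.0004,-0.0005,0.008],
    [0.0004,-0.0005,0.0085],
    [0.0004,-0.0005,0.0085]
  ],
  "rot": [
    [0,0,0],
    [0,0,0],
    [0,0,0],
    [0,0,0],
    [0,0,0],
    [0,0,0]
  ]
}}

```text
clock: 33.78
eef_pos: [497.9, 230.8, 73.0]
tcp_rot: [-3.142, -0.0, 3.119]
contact_force: [-0.5, 0.1, -2.0]
opening: 0.176
grasp_force: 58.9
```

```bash
python3 -c "
from h import *
plan(497.8,230.6,72,178.7);s=r.sense();print(s['contact_force'],s['wrist_torque'],np.degrees(s['tcp_rot']))"
```

```text
t 33.77 at [497.9 230.8  73. ] yaw 178.7 -> d [ 0.0001 -0.0002  0.001 ] rot [-0. -0.  0.]
[-0.47960008  0.06760694 -2.04741954] [-0.03951346  0.00831297 -0.0014528 ] [-1.79997948e+02 -2.56620846e-03  1.78704359e+02]
```

Request:
{"method": "carry_out", "body": {
  "delta_pos": [
    [0,0,0.0007],
    [0,0,0.0014],
    [0,0,0.0018],
    [0,0,0.0018]
  ],
  "rot": [
    [0,0,0],
    [0,0,0],
    [0,0,0],
    [0,0,0]
  ]
}}

```text
clock: 34.28
eef_pos: [498.0, 230.9, 72.0]
tcp_rot: [3.142, 0.0, 3.119]
contact_force: [-3.3, -1.5, 9.4]
opening: 0.179
grasp_force: 60.5
```

Request:
{"method": "carry_out", "body": {
  "delta_pos": [
    [0,0,0],
    [0,0,0],
    [0,0,0],
    [0,0,0]
  ],
  "rot": [
    [0,0,0],
    [0,0,0],
    [0,0,0],
    [0,0,0]
  ],
  "claw": 0.045
}}

```text
clock: 34.78
eef_pos: [497.9, 230.8, 71.1]
tcp_rot: [-3.142, -0.0, 3.119]
contact_force: [0.3, -0.4, 0.0]
opening: 0.525
grasp_force: 0.0
```

Request:
{"method": "carry_out", "body": {
  "delta_pos": [
    [0,0,-0.02],
    [0,0,-0.06],
    [-0.01,0,-0.11],
    [-0.03,0,-0.16],
    [-0.05,0,-0.2],
    [-0.06,0,-0.208],
    [-0.06,0,-0.208],
    [-0.06,0,-0.208]
  ],
  "rot": [
    [0,0,0],
    [0,0,0],
    [0,0,0],
    [0,0,0],
    [0,0,0],
    [0,0,0],
    [0,0,0],
    [0,0,0]
  ]
}}

```text
clock: 35.78
eef_pos: [556.5, 229.1, 277.2]
tcp_rot: [-3.14, -0.003, 3.119]
contact_force: [-1.3, -0.4, 0.1]
opening: 0.529
grasp_force: 0.0
```

Run:
```python
from h import *
st=r.sense();im=r.grab_frame("wrist");print(st["eef_pos"])
sc=r.grab_frame("scene");tp=r.grab_frame("top")
hsv=cv2.cvtColor(im,cv2.COLOR_BGR2HSV)
d=(im.max(2)<70).astype(np.uint8); n,l,s,c=cv2.connectedComponentsWithStats(d)
for j in range(1,n):
    if s[j,4]>300: print("dark",s[j],rect(l==j,72,"wrist",st))
see("lid_grip","wrist",39,st,1)
a=im[:,120:400]; b=cv2.resize(sc[150:240,150:270],(480,360),interpolation=cv2.INTER_CUBIC)
cv2.imwrite("pics/fin.png",np.hstack([a,np.vstack([b,np.zeros((24,480,3),np.uint8)])]))
```

```text
[556.52531125 229.12224786 277.23281486]
dark [251  82  12  81 892] [497.4, 231.2, 91.5, 12.8, -0.8]
dark [496 123  16  44 383] [531.0, 529.4, 53.8, 17.4, 15.3]
dark [   0  227   66  140 4721] [757.5, -109.1, 268.1, 92.0, -17.8]
dark [    2   232   510   152 35728] [777.6, 224.2, 848.7, 278.5, 88.9]
lid_grip wrist 0.85 [185, 11, 333, 209] [497.9, 231.9, 247.4, 173.7, -1.2]
```

View pics/fin.png

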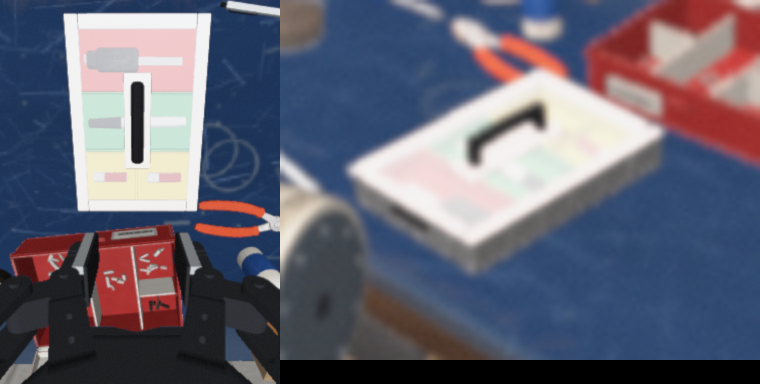

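The lid sits level and centred on the case (handle bar at (137,122) in the left half of the picture). All four items show through it in their bins, and the scene view shows no gap under the frame. The measured size of 247 x 174 mm at 39 mm height fits a seated lid. I'll hand the job in.

```bash
python3 -c "
from rig import r
print(r.sign_off())"
```

```text
the job is handed in; nothing more can be done
None
```

The batteries (one each side of the partition), the marker and the lock lie in their bins, the lid is seated level and centred on the case, the gripper has let go, and I handed the job in at about 36 s; the sign-off returned no verdict.

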